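# Shut and lock the sample drawers

### The job

Both drawers of the low white sample drawer unit on the bench have been left open. With closed fingertips, gently push the two drawers fully home, in either order and without slamming them, and only then push the black lug on top to the robot's right along the unit as far as it goes, so that the steel locking bar covers the drawers. Pick nothing up, and leave the carton on the unit and the jar and beaker beside it where they stand.

Things in the scene. Friction and masses are not known exactly. Their poses are not given: they have to be found in the camera images.
- unit: low white drawer unit, fixed, 120 deep (x) x 330 wide (y) x 72 mm high. Origin: centre of its underside. x axis into the unit (away from the robot, turned up to 0.2 rad), y to the robot's left, z up. Two drawers side by side, centred 75 mm either side of the middle; fronts 116 x 52 mm, flush with the case when shut. Two flat staples on top, 125 mm either side of the middle, rise to 82 mm.
- left_drawer (a joint): opening of the drawer at the robot's left, m: 0 fully shut, 0.085 fully open; it opens along the unit's -x. It starts 0.03 to 0.075 open, and stays where it is left (slides with about 1.5 N friction and 10 N per m/s).
- right_drawer (a joint): the same for the drawer at the robot's right.
- left_drawer_pull (a point): middle of the outer face of the left drawer's pull lip, a straight aluminium lip 40 wide, 6 mm high, standing 10 mm out of the grey drawer front, its middle 55 mm above the bench; moves with the drawer. Push here along the unit's +x. Axes as the unit's.
- right_drawer_pull (a point): the same for the right drawer.
- lock_bar (a joint): travel of the flat steel locking bar along the unit's top front edge, m: 0 unlocked (to the robot's left), 0.04 fully across at its stop (along the unit's -y). Starts 0 to 0.008 and stays where it is left (about 1.5 N friction and 10 N per m/s). Its two hanging tabs stand before the left and middle posts when unlocked, before the drawers when across.
- lug_top (a point): centre of the top of the upright black lug on the locking bar, 16 x 16 mm, its top 106 mm above the bench and 28 mm above the bar's top (the bar's top is 78 mm above the bench); moves with the bar. Push the lug's left (+y) side along the unit's -y. Axes as the unit's.
- column_carton: bystander: long flat carton 46 x 230 x 29 mm lying lengthwise on the rear of the unit's top, loose. Origin: centre of its underside.
- glass_jar: bystander: clear glass jar 90 mm across, 152 mm high, loose, beside the unit's left end. Origin: centre of its underside, z up.
- beaker: bystander: small clear beaker 46 mm across, 58 mm high, loose, beside the unit's right end. Origin: centre of its underside, z up.

How it is judged:
By the outcome, as a careful person would: the job done as asked, in the order asked, and still so for the second after the job is handed in, with the robot touching nothing.
It also fails if it takes over 45 s, if anything falls off the work surface, if the arm or the gripper's body presses on something with over 40 N, if the wrist force passes 120 N, or if a joint passes its speed limit or range.

### The arm

A 6-joint arm with a two-finger parallel gripper is mounted at the origin on a cart in front of the work surface, level with it; the furniture and walls round the work are solid. World frame = base frame: x ahead of the robot, y to its left, z up, the work surface at z = 0. Lengths are in m, angles in rad, forces in N, time in s.
With the tool pointing down it reaches from about 0.25 to 0.725 m from the base axis. Payload 4 kg.
Tool frame: the origin (TCP) lies between the finger pads; the fingertips stand 11 mm ahead of it and the grasp point (between the pads) lies 8 mm behind it (bot.tip_extent is the distance from the TCP to the fingertips, in m); z points along the fingers, y is the line along which they close (so a half turn about z gives the same grasp; the last joint's range is limited). The gripper opens to 85 mm and grips with 20 to 120 N. Pads are 22 mm wide; open, the fingers measure 114 mm over their backs; the gripper's body (76 mm by 85 mm) begins 54 mm behind the grasp point. The pads swing forward as they close: fully open they stand 13 mm farther back than shut.
Start: joints at [-1.238, 0.241, 0.005, 1.335, 0, 1.571], TCP at [0.163, -0.473, 0.242] pointing down, gripper open.
Joint ranges: [-2.72, 2.72], [-1.05, 1.87], [-1.09, 1.28], [-1.99, 2.15], [-1.42, 1.44], [-3.14, 3.14]. Speed limits (rad/s): [2.79, 2.79, 3.14, 3.14, 3.14, 3.14].

### API

Orientations are given as a unit quaternion [x, y, z, w].
In Python, from workcell import bot gives the robot as it stands. The module is installed in compiled form; this text tells all that it offers.
- The arm moves only by the tool drive_tool, never from a script. Its argument "rows" is a list of rows, each an object of numbers: "dx", "dy", "dz": the shift along the tool's x, y, z in units of 50 mm (1.0 is 50 mm); "wx", "wy", "wz": the turn, a rotation vector about the tool's x, y, z in units of 5 degrees (1.0 is 5 degrees); "hand": the finger opening in mm, from 0 to 85.4. A call has 1 to 20 rows; each row is the pose to reach, as a shift and turn from the pose commanded when the call began, along the tool's axes at that moment; what a row does not reach only later rows make up. A row lasts 1/10 s, in which the tool goes at most 50 mm and 8.59 degrees, less where a joint would pass 70% of its speed; a pose out of reach is approached as far as the arm can. A call with a gripper value outside its range is refused whole. The fingers move at their own pace and stop on an object; the grip force is fixed at half the most. Time passes only in rows, so rows that repeat a pose let the fingers close. It gives the time, the measured TCP pose, the force, the opening and the grip force at its end, in the units of the state.
- bot.get_obs(): the state, without advancing time (a new reading comes with each control period).
- bot.camera(name): name is "scene" or "top" or "wrist"; returns the picture (400x640x3 uint8, red, green, blue); there is no depth.
- bot.get_calibration(name): a dict with "vfov" (degrees; the focal length in pixels is half the picture's height over the tangent of half this angle, whatever the lens; pixels are square), "cx", "cy" (the principal point, pixels), "origin" and "rotation" of the camera in the world; the wrist camera has in their place "mount" (4x4, takes a point from camera to tool coordinates, whose origin is the TCP and whose axes are the flange's). Camera axes: x right, y up, looking along -z (the intrinsics and any distortion apply to the point x, -y, -z); pixel columns grow to the right and rows downward; lengths in m; the calibration is good to about 2 mm. A picture is of the moment at which its call begins: read the wrist's pose just before it. get_calibration takes no time and is no camera call.
- bot.job_done(): hands the job in; it is judged then, once.
Trained networks look in the newest picture that a camera, given by its name, has taken for a name from the list of things; names that differ only in an ending like _2 or _b are one class to them, and where a whole thing is asked for, a point or a joint stands for the part that bears it (a point fixed in the world has none). Each returns a list of dicts, best first, with "score" (0 to 1); they miss things now and then, are a little off and sometimes report something else, mostly with a low value. They report only what shows in the picture. A call takes as long as a camera call.
- bot.look_for(camera, thing): "extent" ([centre column, centre row, width, height] in pixels, round what is visible of it).
- bot.outline_of(camera, thing): "region" (400x640 bool, what is visible of it) and "extent" ([centre column, centre row, width, height] in pixels, round what is visible of it).
The state is a dict: "clock": time; "joint_pos": joint angles; "joint_vel": joint speeds; "tau": joint torques, N m; "eef_pos": TCP position; "tool_rot": TCP orientation; "ft_force": force on the tool from outside, world axes, zero at the start; "ft_torque": the same for the moment, N m; "grip_width": finger opening in m; "grasp_force": force on a finger pad.
Only numpy, scipy, OpenCV 4.12 (cv2) and the standard library are available. Lean on these libraries where they do the work, as an engineer would, in place of code of your own. Each camera call takes 0.05 s, during which the arm holds its last target. There are 200 camera calls.

## Working session

There is one attempt and no reset: what is moved stays moved. The work goes in short steps, Python scripts to look and compute and a tool call to move; the robot and the scene stay as the last step left them, time stands still between calls to the robot, and variables do not carry over. Pictures are saved under pics/ and viewed, at most 10 in all, crops included, and the job is handed in when it is done.

Besides the shell and the picture viewer there is one more tool, called after ">>>" as name([rows], argument=value, ...), one row to a line, values as JSON. drive_tool: Moves the arm, as the interface text tells. Its arguments: {"type":"object","properties":{"rows":{"type":"array","items":{"type":"object","properties":{"dx":{"type":"number"},"dy":{"type":"number"},"dz":{"type":"number"},"wx":{"type":"number"},"wy":{"type":"number"},"wz":{"type":"number"},"hand":{"type":"number"}}}}},"required":["rows"]}

```bash
mkdir -p pics
python3 - <<'E'
from workcell import bot
import cv2,numpy as np
np.set_printoptions(precision=4,suppress=True)
for n in("scene","top"):
    im=bot.camera(n);cv2.imwrite(f"pics/{n}.png",im[:,:,::-1]);print(n,bot.get_calibration(n))
    for t in("unit","left_drawer_pull","right_drawer_pull","lug_top","lock_bar","column_carton","glass_jar","beaker"):
        print(t,[(round(d["score"],2),np.round(d["extent"],1)) for d in bot.look_for(n,t)[:2]])
print(bot.get_calibration("wrist"),bot.tip_extent,bot.get_obs())
E
```

```text
scene {'vfov': 48.74161497385505, 'cx': 318.47512163026823, 'cy': 193.95243743804906, 'origin': array([0.4992, 0.6154, 1.1197]), 'rotation': array([-0.0251,  0.2358,  0.9675, -0.0878])}
unit [(0.59, array([338.8, 141.2,  66.1, 105.6]))]
left_drawer_pull [(0.87, array([360.1, 163.2,  21.2,  38.7])), (0.43, array([357.2, 121.1,  19.1,  37.6]))]
right_drawer_pull [(0.87, array([358. , 117.8,  15. ,  38.2]))]
lug_top [(0.88, array([346.9, 137. ,  13.5,  74.4]))]
lock_bar [(0.85, array([345.9, 142.9,  12.5,  82.9]))]
column_carton [(0.95, array([317.4, 137.3,  16.5,  75.5])), (0.41, array([359.4, 163.9,  19.5,  40.9]))]
glass_jar [(0.62, array([328.5, 215.8,  35.3,  48.4]))]
beaker [(0.61, array([346. ,  81. ,  15.3,  18. ]))]
top {'vfov': 56.84325994072964, 'cx': 318.87381733371194, 'cy': 192.5314924954308, 'origin': array([0.4865, 0.0604, 0.9213]), 'rotation': array([-0.0555,  0.0379,  0.716 , -0.6949])}
unit [(0.77, array([405.1, 194.4, 148.5,  95.9])), (0.29, array([439.4, 215.2,  57.1,  29.3]))]
left_drawer_pull [(0.89, array([379.1, 229.7,  52.4,  29.2]))]
right_drawer_pull [(0.96, 
[... 476 characters left out ...]
1588906, 'mount': array([[ 0.0007,  0.959 ,  0.2833,  0.073 ],
       [ 1.    , -0.0005, -0.0007,  0.0017],
       [-0.0005,  0.2833, -0.959 , -0.1321],
       [ 0.    ,  0.    ,  0.    ,  1.    ]])} 0.011 {'clock': 0.9, 'joint_pos': array([-1.238 ,  0.2405,  0.005 ,  1.3352,  0.    ,  1.5708]), 'joint_vel': array([-0.0009, -0.0007, -0.0005,  0.0005, -0.0004, -0.0008]), 'tau': array([ -0.0006, -37.2197,  25.2692,   0.0009,   0.0001,  -0.    ]), 'eef_pos': array([ 0.1633, -0.4726,  0.2423]), 'tool_rot': array([0.9862, 0.1656, 0.    , 0.    ]), 'ft_force': array([-0.2835, -0.0764,  1.1908]), 'ft_torque': array([-0.0686,  0.0096,  0.0252]), 'grasp_force': 0.0, 'grip_width': 0.08540447866692354}
```

Run:
```python
import cv2,numpy as np
im=cv2.imread("pics/top.png")[130:260,260:520];cv2.imwrite("pics/topc.png",cv2.resize(im,None,fx=3,fy=3,interpolation=2))
im=cv2.imread("pics/scene.png")[60:260,260:430];cv2.imwrite("pics/scenec.png",cv2.resize(im,None,fx=3,fy=3,interpolation=2))
```

```text
(no output)
```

View pics/topc.png

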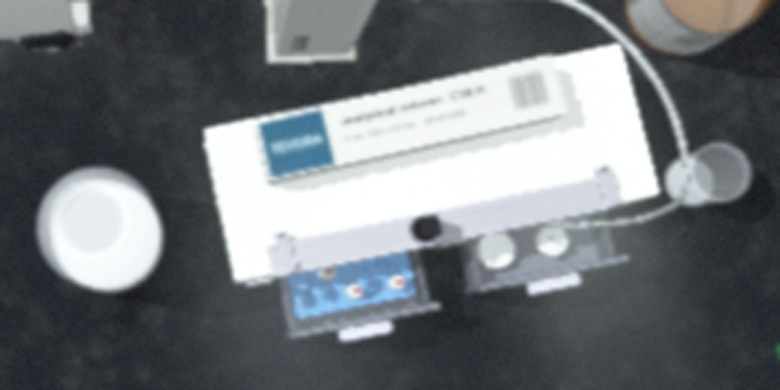

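View pics/scenec.png

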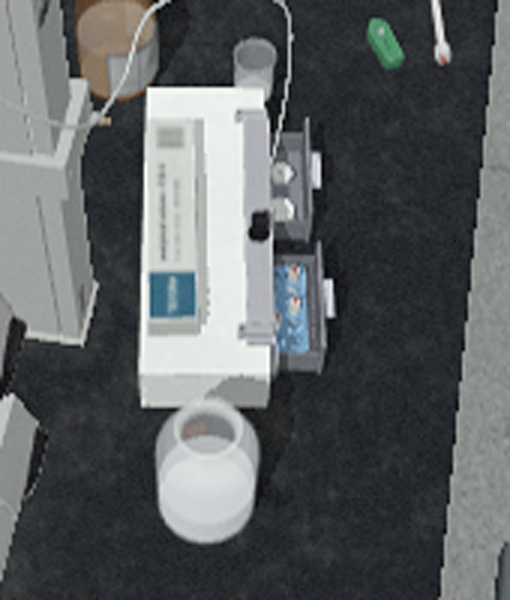

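```bash
cat > h.py <<'E'
from workcell import bot
import cv2,numpy as np
from scipy.spatial.transform import Rotation as R
np.set_printoptions(precision=4,suppress=True)
def cam(n,obs=None):
    c=bot.get_calibration(n);f=200/np.tan(np.radians(c["vfov"]/2))
    if "mount" in c:
        M=c["mount"];Rt=R.from_quat(obs["tool_rot"]).as_matrix();return f,c["cx"],c["cy"],Rt@M[:3,3]+obs["eef_pos"],Rt@M[:3,:3]
    return f,c["cx"],c["cy"],c["origin"],R.from_quat(c["rotation"]).as_matrix()
def w(C,u,v,z):
    f,cx,cy,o,r=C;d=r@np.array([(u-cx)/f,-(v-cy)/f,-1]);return o+d*(z-o[2])/d[2]
def px(C,p):
    f,cx,cy,o,r=C;q=r.T@(np.array(p)-o);return np.array([cx-f*q[0]/q[2],cy+f*q[1]/q[2]])
E
python3 - <<'E'
from h import *
C=cam("top")
g=lambda u,v,z:w(C,260+u/3,130+v/3,z)
P=dict(FL=g(238,283,.072),BL=g(205,128,.072),BR=g(622,45,.072),FR=g(658,192,.072),lug=g(427,228,.106),lp=g(366,333,.055),rp=g(554,287,.055),jar=g(100,230,.152),beak=g(722,172,.058))
for k,v in P.items():print(k,v)
m=np.array([[-.06,.165],[.06,.165],[.06,-.165],[-.06,-.165]]);q=np.array([P[k][:2] for k in("FL","BL","BR","FR")])
H=(m-m.mean(0)).T@(q-q.mean(0));a=np.arctan2(H[0,1]-H[1,0],H[0,0]+H[1,1]);c=q.mean(0)
A=np.array([[np.cos(a),-np.sin(a)],[np.sin(a),np.cos(a)]]);print("yaw",a,"c",c,"res",q-c-m@A.T)
for k in P:print(k,(P[k][:2]-c)@A)
S=cam("scene");s=lambda u,v,z:w(S,260+u/3,60+v/3,z)
for n,p in dict(FL=s(268,376,.072),BL=s(140,376,.072),BR=s(147,88,.072),FR=s(268,88,.072),lug=s(260,220,.106),lp=s(331,298,.055),rp=s(319,169,.055)).items():print("scene",n,p,(p[:2]-c)@A)
E
```

```text
FL [0.5248 0.0352 0.072 ]
BL [0.6458 0.0566 0.072 ]
BR [ 0.7006 -0.2695  0.072 ]
FR [ 0.5847 -0.2875  0.072 ]
lug [ 0.5595 -0.1037  0.106 ]
lp [ 0.4843 -0.0625  0.055 ]
rp [ 0.5154 -0.2088  0.055 ]
jar [0.5609 0.1325 0.152 ]
beak [ 0.6004 -0.3437  0.058 ]
yaw 0.17375667872218134 c [ 0.614  -0.1163] res [[-0.0015 -0.0006]
 [ 0.0012  0.    ]
 [-0.001  -0.0011]
 [ 0.0013  0.0017]]
FL [-0.0616  0.1646]
BL [0.0612 0.1648]
BR [ 0.0588 -0.1659]
FR [-0.0584 -0.1635]
lug [-0.0515  0.0218]
lp [-0.1185  0.0754]
rp [-0.1131 -0.0741]
jar [-0.0093  0.2542]
beak [-0.0527 -0.2216]
scene FL [0.5282 0.0414 0.072 ] [-0.0572  0.1701]
scene BL [0.6416 0.0619 0.072 ] [0.058  0.1707]
scene BR [ 0.6992 -0.2663  0.072 ] [ 0.058  -0.1625]
scene FR [ 0.5782 -0.2879  0.072 ] [-0.0649 -0.1629]
scene lug [ 0.5593 -0.1017  0.106 ] [-0.0513  0.0239]
scene lp [ 0.4828 -0.0614  0.055 ] [-0.1197  0.0768]
scene rp [ 0.514 -0.209  0.055] [-0.1146 -0.074 ]
```

```bash
cat >> h.py <<'E'
YAW=0.174; CEN=np.array([0.6140,-0.1163])
def U(x,y,z):
    a=YAW;return np.array([*(CEN+np.array([[np.cos(a),-np.sin(a)],[np.sin(a),np.cos(a)]])@[x,y]),z])
def inU(p):
    a=YAW;return np.array([*((np.array(p[:2])-CEN)@np.array([[np.cos(a),-np.sin(a)],[np.sin(a),np.cos(a)]])),p[2]])
def plan(*ts):
    o=bot.get_obs();Rt=R.from_quat(o["tool_rot"]);a=YAW
    T=R.from_matrix(np.array([[np.cos(a),np.sin(a),0],[np.sin(a),-np.cos(a),0],[0,0,-1]]))
    print("now unit",inU(o["eef_pos"]),"w",(Rt.inv()*T).as_rotvec(degrees=True)/5,"F",o["ft_force"],"t",o["clock"],o["grip_width"])
    for t in ts:print(t,Rt.inv().apply(U(*t)-o["eef_pos"])/.05)
E
python3 -c "
from h import *
plan((-.19,.02,.24),(-.17,.075,.15))"
```

```text
now unit [-0.5055 -0.2729  0.2423] w [ 0.0008 -0.0001  1.8198] F [-0.2835 -0.0764  1.1908] t 0.9 0.08540447866692354
(-0.19, 0.02, 0.24) [ 7.1575 -4.7857  0.0464]
(-0.17, 0.075, 0.15) [ 7.7264 -5.8087  1.8463]
```

>>> drive_tool([
  {"dx": 1.0, "dy": -0.7, "wz": 0.4, "hand": 0},
  {"dx": 1.8, "dy": -1.2, "wz": 0.8, "hand": 0},
  {"dx": 2.6, "dy": -1.75, "wz": 1.2, "hand": 0},
  {"dx": 3.4, "dy": -2.3, "wz": 1.82, "hand": 0},
  {"dx": 4.2, "dy": -2.8, "wz": 1.82, "hand": 0},
  {"dx": 5.0, "dy": -3.35, "wz": 1.82, "hand": 0},
  {"dx": 5.8, "dy": -3.9, "wz": 1.82, "hand": 0},
  {"dx": 6.5, "dy": -4.35, "wz": 1.82, "hand": 0},
  {"dx": 7.0, "dy": -4.65, "wz": 1.82, "hand": 0},
  {"dx": 7.16, "dy": -4.79, "wz": 1.82, "hand": 0},
  {"dx": 7.16, "dy": -4.79, "wz": 1.82, "hand": 0},
  {"dx": 7.16, "dy": -4.79, "wz": 1.82, "hand": 0},
  {"dx": 7.16, "dy": -4.79, "wz": 1.82, "hand": 0},
])

```text
invalid input at $.rows[0]: expected keys dx, dy, dz, wx, wy, wz, hand
```

Run:
```python
from h import *
plan((-.19,.02,.24))
o=bot.get_obs();im=bot.camera("wrist");C=cam("wrist",o);b=im[:,:,::-1].copy()
for p,c in((U(-.06,.165,.072),(0,0,255)),(U(-.06,-.165,.072),(0,0,255)),(U(-.0515,.0225,.106),(0,255,0)),(U(-.119,.075,.055),(255,0,255)),(U(-.114,-.074,.055),(255,0,255))):
    q=px(C,p);print(q);cv2.drawMarker(b,tuple(int(round(x)) for x in q),c,0,8,1)
cv2.imwrite("pics/w1.png",b)
```

```text
now unit [-0.5055 -0.2729  0.2423] w [ 0.0008 -0.0001  1.8198] F [-0.2835 -0.0764  1.1908] t 0.9 0.08540447866692354
(-0.19, 0.02, 0.24) [ 7.1575 -4.7857  0.0464]
[-401.6649 -804.3763]
[ 255.8143 -628.772 ]
[-209.275  -956.7363]
[-139.6663 -515.4064]
[ 108.01   -468.2545]
```

View pics/w1.png

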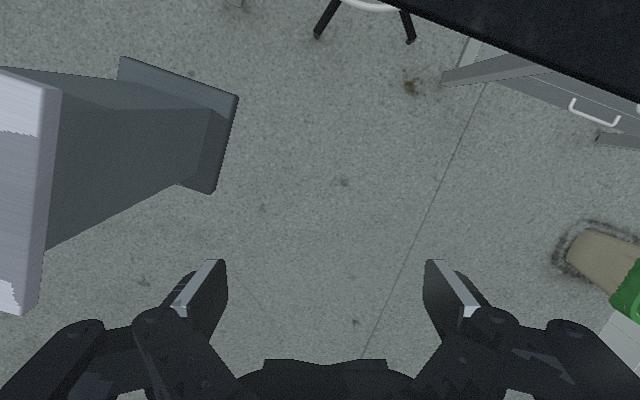

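The move was refused because every row needs all seven keys. The picture shows only the floor and the open fingers, at (200,285) and (450,285). I'll send it again with the full keys.

>>> drive_tool([
  {"dx": 1.0, "dy": -0.7, "dz": 0, "wx": 0, "wy": 0, "wz": 0.4, "hand": 0},
  {"dx": 1.8, "dy": -1.2, "dz": 0, "wx": 0, "wy": 0, "wz": 0.8, "hand": 0},
  {"dx": 2.6, "dy": -1.75, "dz": 0, "wx": 0, "wy": 0, "wz": 1.2, "hand": 0},
  {"dx": 3.4, "dy": -2.3, "dz": 0, "wx": 0, "wy": 0, "wz": 1.82, "hand": 0},
  {"dx": 4.2, "dy": -2.8, "dz": 0, "wx": 0, "wy": 0, "wz": 1.82, "hand": 0},
  {"dx": 5.0, "dy": -3.35, "dz": 0, "wx": 0, "wy": 0, "wz": 1.82, "hand": 0},
  {"dx": 5.8, "dy": -3.9, "dz": 0, "wx": 0, "wy": 0, "wz": 1.82, "hand": 0},
  {"dx": 6.5, "dy": -4.35, "dz": 0, "wx": 0, "wy": 0, "wz": 1.82, "hand": 0},
  {"dx": 7.0, "dy": -4.65, "dz": 0, "wx": 0, "wy": 0, "wz": 1.82, "hand": 0},
  {"dx": 7.16, "dy": -4.79, "dz": 0, "wx": 0, "wy": 0, "wz": 1.82, "hand": 0},
  {"dx": 7.16, "dy": -4.79, "dz": 0, "wx": 0, "wy": 0, "wz": 1.82, "hand": 0},
  {"dx": 7.16, "dy": -4.79, "dz": 0, "wx": 0, "wy": 0, "wz": 1.82, "hand": 0},
])

```text
clock: 2.15
eef_pos: [0.4228, -0.1298, 0.2422]
tool_rot: [0.996, 0.087, -0.0, 0.0]
ft_force: [-0.4, 0.1, 0.5]
grip_width: 0.0003
grasp_force: 0.0
```

Run:
```python
from h import *
plan((-.17,.075,.15))
o=bot.get_obs();im=bot.camera("wrist");C=cam("wrist",o);b=im[:,:,::-1].copy()
cv2.imwrite("pics/w1raw.png",b)
for p,c in((U(-.06,.165,.072),(0,0,255)),(U(-.06,-.165,.072),(0,0,255)),(U(-.0515,.0225,.106),(0,255,0)),(U(-.119,.075,.055),(255,0,255)),(U(-.114,-.074,.055),(255,0,255))):
    q=px(C,p);print(q);cv2.drawMarker(b,tuple(int(round(x)) for x in q),c,0,8,1)
cv2.imwrite("pics/w1.png",b)
```

```text
now unit [-0.1906  0.0198  0.2422] w [ 0.0033  0.0097 -0.0047] F [-0.3709  0.1413  0.4592] t 2.15 0.00028090845186141137
(-0.17, 0.075, 0.15) [ 0.4136 -1.1046  1.8439]
[146.3351  32.3095]
[547.0482  32.489 ]
[318.7268   9.3908]
[263.1377 106.8688]
[425.0278 101.2423]
```

View pics/w1.png

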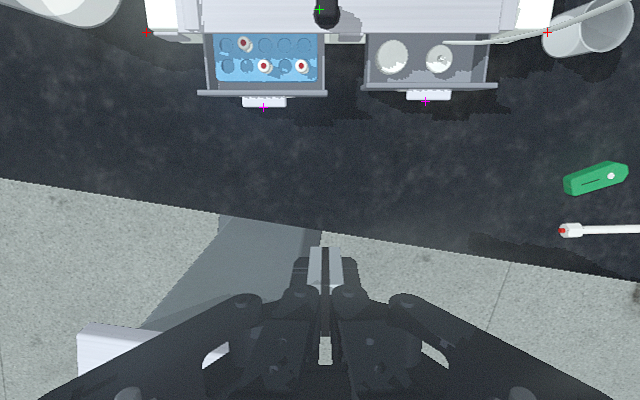

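The two lips sit at about (263,101) and (427,95), within a few pixels of my estimates. The closed fingertips are at (325,270), and the lug is at about (326,12).

>>> drive_tool([
  {"dx": 0.2, "dy": -0.5, "dz": 0.7, "wx": 0, "wy": 0, "wz": 0, "hand": 0},
  {"dx": 0.4, "dy": -1.0, "dz": 1.4, "wx": 0, "wy": 0, "wz": 0, "hand": 0},
  {"dx": 0.5, "dy": -1.1, "dz": 2.2, "wx": 0, "wy": 0, "wz": 0, "hand": 0},
  {"dx": 0.6, "dy": -1.1, "dz": 3.0, "wx": 0, "wy": 0, "wz": 0, "hand": 0},
  {"dx": 0.6, "dy": -1.1, "dz": 3.64, "wx": 0, "wy": 0, "wz": 0, "hand": 0},
  {"dx": 0.7, "dy": -1.1, "dz": 3.64, "wx": 0, "wy": 0, "wz": 0, "hand": 0},
  {"dx": 0.8, "dy": -1.1, "dz": 3.64, "wx": 0, "wy": 0, "wz": 0, "hand": 0},
  {"dx": 0.9, "dy": -1.1, "dz": 3.64, "wx": 0, "wy": 0, "wz": 0, "hand": 0},
  {"dx": 1.0, "dy": -1.1, "dz": 3.64, "wx": 0, "wy": 0, "wz": 0, "hand": 0},
  {"dx": 1.1, "dy": -1.1, "dz": 3.64, "wx": 0, "wy": 0, "wz": 0, "hand": 0},
  {"dx": 1.2, "dy": -1.1, "dz": 3.64, "wx": 0, "wy": 0, "wz": 0, "hand": 0},
  {"dx": 1.3, "dy": -1.1, "dz": 3.64, "wx": 0, "wy": 0, "wz": 0, "hand": 0},
])

```text
clock: 3.4
eef_pos: [0.4779, -0.0639, 0.0606]
tool_rot: [0.996, 0.087, -0.0, 0.0]
ft_force: [-2.7, -1.0, 1.3]
grip_width: 0.0003
grasp_force: 1.0
```

Run:
```python
from h import *
plan((-.09,.075,.06),(-.081,.075,.06))
o=bot.get_obs();im=bot.camera("wrist");cv2.imwrite("pics/w2.png",im[:,:,::-1])
```

```text
now unit [-0.1249  0.0752  0.0606] w [ 0.0049  0.0077 -0.0004] F [-2.6803 -0.9517  1.2917] t 3.4 0.00026055574505378374
(-0.09, 0.075, 0.06) [0.6986 0.0035 0.0124]
(-0.081, 0.075, 0.06) [0.8786 0.0035 0.0123]
```

View pics/w2.png

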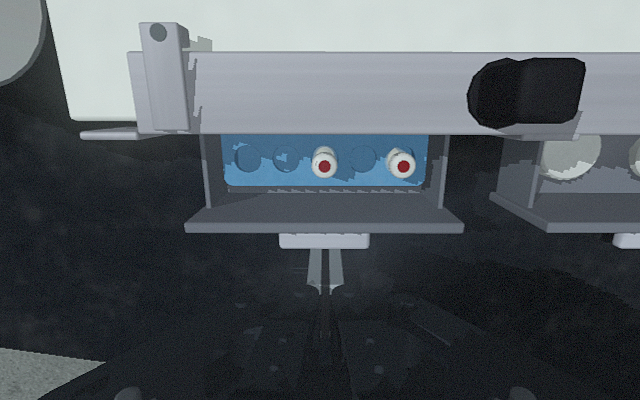

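The fingertips touch the middle of the left lip at about (325,245), with 2.7 N measured. The tabs stand clear of the drawer. Pushing in slowly now.

>>> drive_tool([
  {"dx": 0.1, "dy": 0, "dz": 0, "wx": 0, "wy": 0, "wz": 0, "hand": 0},
  {"dx": 0.2, "dy": 0, "dz": 0, "wx": 0, "wy": 0, "wz": 0, "hand": 0},
  {"dx": 0.3, "dy": 0, "dz": 0, "wx": 0, "wy": 0, "wz": 0, "hand": 0},
  {"dx": 0.4, "dy": 0, "dz": 0, "wx": 0, "wy": 0, "wz": 0, "hand": 0},
  {"dx": 0.5, "dy": 0, "dz": 0, "wx": 0, "wy": 0, "wz": 0, "hand": 0},
  {"dx": 0.6, "dy": 0, "dz": 0, "wx": 0, "wy": 0, "wz": 0, "hand": 0},
  {"dx": 0.66, "dy": 0, "dz": 0, "wx": 0, "wy": 0, "wz": 0, "hand": 0},
  {"dx": 0.7, "dy": 0, "dz": 0, "wx": 0, "wy": 0, "wz": 0, "hand": 0},
  {"dx": 0.74, "dy": 0, "dz": 0, "wx": 0, "wy": 0, "wz": 0, "hand": 0},
  {"dx": 0.78, "dy": 0, "dz": 0, "wx": 0, "wy": 0, "wz": 0, "hand": 0},
])

```text
clock: 4.45
eef_pos: [0.5163, -0.057, 0.0602]
tool_rot: [0.996, 0.087, -0.0, -0.0]
ft_force: [-1.5, -0.6, -0.5]
grip_width: -0.0
grasp_force: 0.8
```

>>> drive_tool([
  {"dx": 0.03, "dy": 0, "dz": 0, "wx": 0, "wy": 0, "wz": 0, "hand": 0},
  {"dx": 0.06, "dy": 0, "dz": 0, "wx": 0, "wy": 0, "wz": 0, "hand": 0},
  {"dx": 0.08, "dy": 0, "dz": 0, "wx": 0, "wy": 0, "wz": 0, "hand": 0},
])

```text
clock: 4.75
eef_pos: [0.5203, -0.0563, 0.0602]
tool_rot: [0.996, 0.087, -0.0, -0.0]
ft_force: [-0.3, 0.3, 0.1]
grip_width: 0.0
grasp_force: 0.8
```

```bash
python3 -c "
from h import *
plan((-.081,.075,.06))"
```

```text
now unit [-0.0819  0.0753  0.0602] w [-0.0019  0.002   0.0007] F [-0.3445  0.2748  0.1365] t 4.75 2.003467335471144e-05
(-0.081, 0.075, 0.06) [0.018  0.0061 0.0043]
```

Not at the stop yet, so I'll creep on in 1 mm steps.

>>> drive_tool([
  {"dx": 0.02, "dy": 0, "dz": 0, "wx": 0, "wy": 0, "wz": 0, "hand": 0},
  {"dx": 0.04, "dy": 0, "dz": 0, "wx": 0, "wy": 0, "wz": 0, "hand": 0},
  {"dx": 0.06, "dy": 0, "dz": 0, "wx": 0, "wy": 0, "wz": 0, "hand": 0},
])

```text
clock: 5.05
eef_pos: [0.5229, -0.0559, 0.0602]
tool_rot: [0.996, 0.087, -0.0, 0.0]
ft_force: [-3.2, 0.3, 2.5]
grip_width: -0.0003
grasp_force: 1.9
```

>>> drive_tool([
  {"dx": 0.02, "dy": 0, "dz": 0, "wx": 0, "wy": 0, "wz": 0, "hand": 0},
  {"dx": 0.04, "dy": 0, "dz": 0, "wx": 0, "wy": 0, "wz": 0, "hand": 0},
])

```text
clock: 5.25
eef_pos: [0.523, -0.0559, 0.0601]
tool_rot: [0.996, 0.087, -0.002, 0.0]
ft_force: [-9.1, -1.6, 6.3]
grip_width: -0.0002
grasp_force: 4.6
```

Run:
```python
from h import *
plan((-.081,.075,.06))
o=bot.get_obs();im=bot.camera("wrist");cv2.imwrite("pics/w3.png",im[:,:,::-1])
```

```text
now unit [-0.0792  0.0753  0.0601] w [ 0.0006  0.0533 -0.0045] F [-9.0594 -1.5605  6.3123] t 5.25 -0.0002213519524741681
(-0.081, 0.075, 0.06) [-0.0367  0.0059  0.003 ]
```

View pics/w3.png

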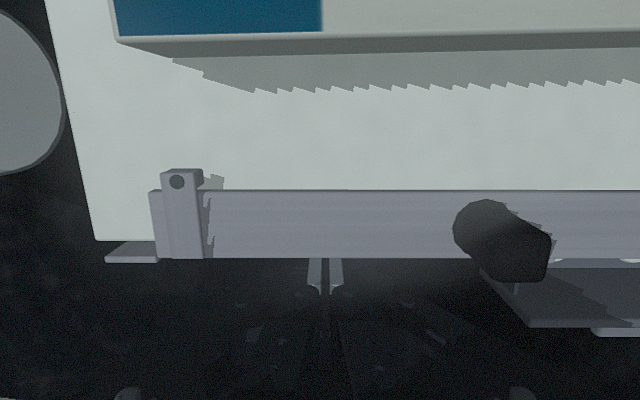

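The left drawer is at its stop: 9 N with the fingers stalled, and no grey front shows below the bar around (325,265). The right drawer is still open, lower right at (600,310).

>>> drive_tool([
  {"dx": -0.4, "dy": 0, "dz": 0, "wx": 0, "wy": 0, "wz": 0, "hand": 0},
  {"dx": -1.0, "dy": 0, "dz": 0, "wx": 0, "wy": 0, "wz": 0, "hand": 0},
  {"dx": -1.6, "dy": 0, "dz": 0, "wx": 0, "wy": 0, "wz": 0, "hand": 0},
  {"dx": -1.6, "dy": 0.6, "dz": 0, "wx": 0, "wy": 0, "wz": 0, "hand": 0},
  {"dx": -1.6, "dy": 1.2, "dz": 0, "wx": 0, "wy": 0, "wz": 0, "hand": 0},
  {"dx": -1.6, "dy": 1.8, "dz": 0, "wx": 0, "wy": 0, "wz": 0, "hand": 0},
  {"dx": -1.6, "dy": 2.4, "dz": 0, "wx": 0, "wy": 0, "wz": 0, "hand": 0},
  {"dx": -1.6, "dy": 2.98, "dz": 0, "wx": 0, "wy": 0, "wz": 0, "hand": 0},
  {"dx": -1.4, "dy": 2.98, "dz": 0, "wx": 0, "wy": 0, "wz": 0, "hand": 0},
  {"dx": -1.2, "dy": 2.98, "dz": 0, "wx": 0, "wy": 0, "wz": 0, "hand": 0},
  {"dx": -1.1, "dy": 2.98, "dz": 0, "wx": 0, "wy": 0, "wz": 0, "hand": 0},
  {"dx": -1.0, "dy": 2.98, "dz": 0, "wx": 0, "wy": 0, "wz": 0, "hand": 0},
])

```text
clock: 6.5
eef_pos: [0.5025, -0.2098, 0.0603]
tool_rot: [0.996, 0.088, 0.0, -0.0]
ft_force: [0.6, 0.2, -0.6]
grip_width: 0.0006
grasp_force: 0.0
```

Run:
```python
from h import *
plan((-.079,-.0745,.06))
o=bot.get_obs();im=bot.camera("wrist");cv2.imwrite("pics/w4.png",im[:,:,::-1])
```

```text
now unit [-0.126  -0.0728  0.0603] w [-0.0014 -0.0011  0.0194] F [ 0.5861  0.228  -0.6367] t 6.5 0.0005859945748139405
(-0.079, -0.0745, 0.06) [0.9409 0.0352 0.0066]
```

View pics/w4.png

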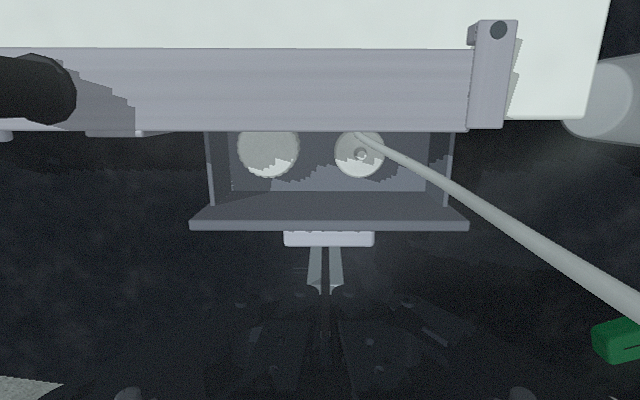

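The fingertips at (325,250) face the middle of the right lip at (329,239), just short of contact. A white lead runs across the drawer at (450,190), so I'll watch the force.

>>> drive_tool([
  {"dx": 0.1, "dy": 0.02, "dz": 0, "wx": 0, "wy": 0, "wz": 0, "hand": 0},
  {"dx": 0.2, "dy": 0.03, "dz": 0, "wx": 0, "wy": 0, "wz": 0, "hand": 0},
  {"dx": 0.3, "dy": 0.03, "dz": 0, "wx": 0, "wy": 0, "wz": 0, "hand": 0},
  {"dx": 0.4, "dy": 0.03, "dz": 0, "wx": 0, "wy": 0, "wz": 0, "hand": 0},
])

```text
clock: 6.95
eef_pos: [0.5215, -0.2085, 0.06]
tool_rot: [0.996, 0.087, -0.001, -0.0]
ft_force: [-2.4, 1.1, -0.2]
grip_width: -0.0001
grasp_force: 1.0
```

>>> drive_tool([
  {"dx": 0.1, "dy": 0, "dz": 0, "wx": 0, "wy": 0, "wz": 0, "hand": 0},
  {"dx": 0.2, "dy": 0, "dz": 0, "wx": 0, "wy": 0, "wz": 0, "hand": 0},
  {"dx": 0.3, "dy": 0, "dz": 0, "wx": 0, "wy": 0, "wz": 0, "hand": 0},
])

```text
clock: 7.25
eef_pos: [0.5368, -0.2063, 0.0601]
tool_rot: [0.996, 0.087, -0.0, -0.0]
ft_force: [-2.5, 0.6, -1.4]
grip_width: 0.0003
grasp_force: 1.0
```

>>> drive_tool([
  {"dx": 0.05, "dy": 0, "dz": 0, "wx": 0, "wy": 0, "wz": 0, "hand": 0},
  {"dx": 0.09, "dy": 0, "dz": 0, "wx": 0, "wy": 0, "wz": 0, "hand": 0},
  {"dx": 0.13, "dy": 0, "dz": 0, "wx": 0, "wy": 0, "wz": 0, "hand": 0},
  {"dx": 0.16, "dy": 0, "dz": 0, "wx": 0, "wy": 0, "wz": 0, "hand": 0},
])

```text
clock: 7.65
eef_pos: [0.5445, -0.2051, 0.0603]
tool_rot: [0.996, 0.087, 0.0, 0.0]
ft_force: [-1.2, 0.9, -0.6]
grip_width: -0.0002
grasp_force: 0.8
```

Run:
```python
from h import *
plan((-.079,-.0745,.06))
```

```text
now unit [-0.0838 -0.0755  0.0603] w [ 0.0038 -0.0007 -0.0027] F [-1.2323  0.864  -0.5756] t 7.65 -0.00017758810414981058
(-0.079, -0.0745, 0.06) [ 0.0957 -0.0196  0.0065]
```

>>> drive_tool([
  {"dx": 0.03, "dy": 0, "dz": 0, "wx": 0, "wy": 0, "wz": 0, "hand": 0},
  {"dx": 0.05, "dy": 0, "dz": 0, "wx": 0, "wy": 0, "wz": 0, "hand": 0},
  {"dx": 0.07, "dy": 0, "dz": 0, "wx": 0, "wy": 0, "wz": 0, "hand": 0},
  {"dx": 0.09, "dy": 0, "dz": 0, "wx": 0, "wy": 0, "wz": 0, "hand": 0},
])

```text
clock: 8.05
eef_pos: [0.5488, -0.2044, 0.0604]
tool_rot: [0.996, 0.087, -0.0, 0.0]
ft_force: [-4.0, -1.1, -0.2]
grip_width: 0.0002
grasp_force: 2.1
```

>>> drive_tool([
  {"dx": 0.02, "dy": 0, "dz": 0, "wx": 0, "wy": 0, "wz": 0, "hand": 0},
  {"dx": 0.04, "dy": 0, "dz": 0, "wx": 0, "wy": 0, "wz": 0, "hand": 0},
])

```text
clock: 8.25
eef_pos: [0.5488, -0.2043, 0.0603]
tool_rot: [0.996, 0.086, -0.002, 0.0]
ft_force: [-8.4, -2.6, 4.3]
grip_width: 0.0
grasp_force: 4.4
```

>>> drive_tool([
  {"dx": 0.02, "dy": 0, "dz": 0, "wx": 0, "wy": 0, "wz": 0, "hand": 0},
])

```text
clock: 8.35
eef_pos: [0.5489, -0.2043, 0.0603]
tool_rot: [0.996, 0.086, -0.003, 0.0]
ft_force: [-11.6, -2.7, 5.6]
grip_width: -0.0001
grasp_force: 5.6
```

Run:
```python
from h import *
plan((-.079,-.0745,.06))
```

```text
now unit [-0.0794 -0.0754  0.0603] w [ 0.0053  0.0692 -0.0134] F [-11.5584  -2.6524   5.6123] t 8.35 -5.375822118855207e-05
(-0.079, -0.0745, 0.06) [ 0.008  -0.0186  0.006 ]
```

Both drawers stopped at the same depth (−0.0792 and −0.0794). Backing off and rising to look at the lug.

>>> drive_tool([
  {"dx": -0.4, "dy": 0, "dz": 0, "wx": 0, "wy": 0, "wz": 0, "hand": 0},
  {"dx": -1.0, "dy": 0, "dz": -0.2, "wx": 0, "wy": 0, "wz": 0, "hand": 0},
  {"dx": -1.5, "dy": -0.3, "dz": -0.8, "wx": 0, "wy": 0, "wz": 0, "hand": 0},
  {"dx": -1.6, "dy": -0.9, "dz": -1.4, "wx": 0, "wy": 0, "wz": 0, "hand": 0},
  {"dx": -1.6, "dy": -1.6, "dz": -1.8, "wx": 0, "wy": 0, "wz": 0, "hand": 0},
  {"dx": -1.6, "dy": -2.3, "dz": -2.0, "wx": 0, "wy": 0, "wz": 0, "hand": 0},
  {"dx": -1.6, "dy": -2.7, "dz": -2.0, "wx": 0, "wy": 0, "wz": 0, "hand": 0},
  {"dx": -1.6, "dy": -2.7, "dz": -2.0, "wx": 0, "wy": 0, "wz": 0, "hand": 0},
])

```text
clock: 9.15
eef_pos: [0.4505, -0.0825, 0.1617]
tool_rot: [0.996, 0.089, 0.002, -0.0]
ft_force: [0.6, 0.3, -0.4]
grip_width: -0.0
grasp_force: 0.0
```

Run:
```python
from h import *
plan((-.0515,.06,.16),(-.0515,.06,.098))
o=bot.get_obs();im=bot.camera("wrist");C=cam("wrist",o);cv2.imwrite("pics/w5raw.png",im[:,:,::-1]);b=im[:,:,::-1].copy()
for p in (U(-.0515,.0225,.106),U(-.06,.165,.072),U(-.07,.075,.055),U(-.07,-.075,.055)):
    q=px(C,p);print(q);cv2.drawMarker(b,tuple(int(round(x)) for x in q),(0,255,0),0,8,1)
cv2.imwrite("pics/w5.png",b)
```

```text
now unit [-0.1552  0.0616  0.1617] w [ 0.0009 -0.044   0.0445] F [ 0.6426  0.3205 -0.3783] t 9.15 -1.1668387324468675e-05
(-0.0515, 0.06, 0.16) [2.0737 0.041  0.0423]
(-0.0515, 0.06, 0.098) [2.069  0.0409 1.2823]
[398.1349  44.6777]
[156.7777  68.231 ]
[303.303  87.439]
[523.4876  88.5037]
```

View pics/w5.png

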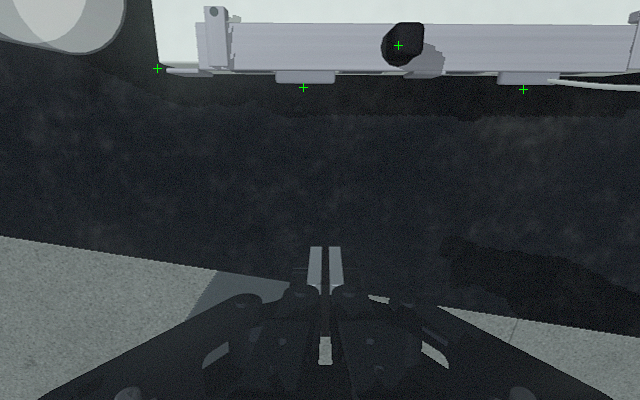

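Both drawers show shut, with only the lips below the bar at (305,77) and (527,77). The lug is at about (405,42). I'll move above the bar on its left side, then come down.

>>> drive_tool([
  {"dx": 0.6, "dy": -0.06, "dz": 0, "wx": 0, "wy": 0, "wz": 0, "hand": 0},
  {"dx": 1.3, "dy": -0.06, "dz": 0, "wx": 0, "wy": 0, "wz": 0, "hand": 0},
  {"dx": 1.9, "dy": -0.06, "dz": 0, "wx": 0, "wy": 0, "wz": 0, "hand": 0},
  {"dx": 2.1, "dy": -0.06, "dz": 0, "wx": 0, "wy": 0, "wz": 0, "hand": 0},
  {"dx": 2.1, "dy": -0.06, "dz": 0.4, "wx": 0, "wy": 0, "wz": 0, "hand": 0},
  {"dx": 2.1, "dy": -0.06, "dz": 0.8, "wx": 0, "wy": 0, "wz": 0, "hand": 0},
  {"dx": 2.1, "dy": -0.06, "dz": 1.1, "wx": 0, "wy": 0, "wz": 0, "hand": 0},
  {"dx": 2.1, "dy": -0.06, "dz": 1.28, "wx": 0, "wy": 0, "wz": 0, "hand": 0},
  {"dx": 2.1, "dy": -0.06, "dz": 1.28, "wx": 0, "wy": 0, "wz": 0, "hand": 0},
])

```text
clock: 10.1
eef_pos: [0.5512, -0.064, 0.0948]
tool_rot: [0.996, 0.086, -0.002, -0.0]
ft_force: [0.4, -0.5, 0.2]
grip_width: 0.0
grasp_force: 0.0
```

Run:
```python
from h import *
plan((-.05,.03,.098))
im=bot.camera("scene")[60:260,260:430,::-1];w5=bot.camera("wrist")[:,:,::-1]
a=cv2.resize(im,(340,400),interpolation=2);cv2.imwrite("pics/w6.png",np.hstack([a,cv2.resize(w5,(448,280))]) if 0 else np.hstack([a,w5[:,110:560]]))
```

```text
now unit [-0.0528  0.0624  0.0948] w [-0.0099  0.0364 -0.0117] F [ 0.3899 -0.4809  0.2067] t 10.1 3.581974842025669e-05
(-0.05, 0.03, 0.098) [ 0.0568  0.6473 -0.0649]
```

View pics/w6.png

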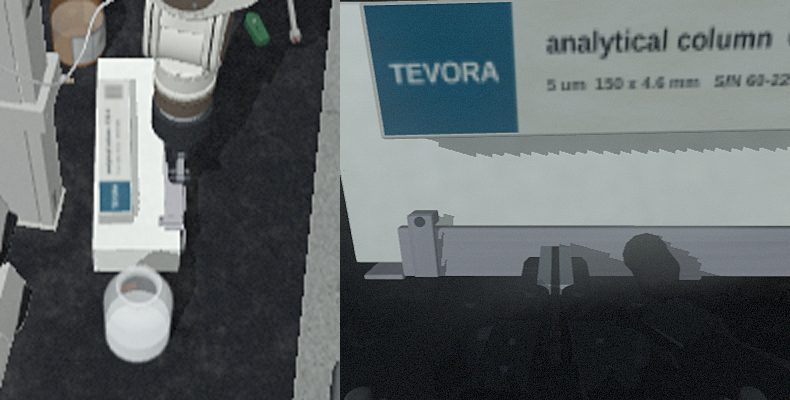

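The fingers stand over the bar, left of the lug (lug at crop (653,258), fingers at (558,265)), and clear of the carton. Pushing right slowly.

>>> drive_tool([
  {"dx": 0.05, "dy": 0.1, "dz": -0.04, "wx": 0, "wy": 0, "wz": 0, "hand": 0},
  {"dx": 0.06, "dy": 0.2, "dz": -0.04, "wx": 0, "wy": 0, "wz": 0, "hand": 0},
  {"dx": 0.06, "dy": 0.3, "dz": -0.04, "wx": 0, "wy": 0, "wz": 0, "hand": 0},
  {"dx": 0.06, "dy": 0.4, "dz": -0.04, "wx": 0, "wy": 0, "wz": 0, "hand": 0},
  {"dx": 0.06, "dy": 0.5, "dz": -0.04, "wx": 0, "wy": 0, "wz": 0, "hand": 0},
  {"dx": 0.06, "dy": 0.6, "dz": -0.04, "wx": 0, "wy": 0, "wz": 0, "hand": 0},
])

```text
clock: 10.8
eef_pos: [0.5607, -0.0925, 0.0985]
tool_rot: [0.996, 0.087, 0.0, -0.0]
ft_force: [-1.3, 1.5, 1.1]
grip_width: -0.0003
grasp_force: 1.0
```

>>> drive_tool([
  {"dx": 0, "dy": 0.1, "dz": 0, "wx": 0, "wy": 0, "wz": 0, "hand": 0},
  {"dx": 0, "dy": 0.2, "dz": 0, "wx": 0, "wy": 0, "wz": 0, "hand": 0},
  {"dx": 0, "dy": 0.3, "dz": 0, "wx": 0, "wy": 0, "wz": 0, "hand": 0},
  {"dx": 0, "dy": 0.4, "dz": 0, "wx": 0, "wy": 0, "wz": 0, "hand": 0},
])

```text
clock: 11.2
eef_pos: [0.5642, -0.1125, 0.0983]
tool_rot: [0.996, 0.087, 0.0, -0.0]
ft_force: [0.6, 2.3, 3.2]
grip_width: -0.0002
grasp_force: 1.0
```

Run:
```python
from h import *
plan((-.05,.0,.097))
```

```text
now unit [-0.0484  0.0124  0.0983] w [-0.0017 -0.0007  0.0008] F [0.6274 2.2669 3.2286] t 11.2 -0.00015430202834252084
(-0.05, 0.0, 0.097) [-0.0326  0.2481  0.0264]
```

>>> drive_tool([
  {"dx": 0, "dy": 0.08, "dz": 0, "wx": 0, "wy": 0, "wz": 0, "hand": 0},
  {"dx": 0, "dy": 0.14, "dz": 0, "wx": 0, "wy": 0, "wz": 0, "hand": 0},
  {"dx": 0, "dy": 0.18, "dz": 0, "wx": 0, "wy": 0, "wz": 0, "hand": 0},
])

```text
clock: 11.5
eef_pos: [0.5658, -0.1214, 0.0983]
tool_rot: [0.996, 0.087, 0.0, 0.0]
ft_force: [-0.6, 1.1, 0.8]
grip_width: -0.0002
grasp_force: 0.9
```

>>> drive_tool([
  {"dx": 0, "dy": 0.04, "dz": 0, "wx": 0, "wy": 0, "wz": 0, "hand": 0},
  {"dx": 0, "dy": 0.07, "dz": 0, "wx": 0, "wy": 0, "wz": 0, "hand": 0},
  {"dx": 0, "dy": 0.1, "dz": 0, "wx": 0, "wy": 0, "wz": 0, "hand": 0},
])

```text
clock: 11.8
eef_pos: [0.566, -0.1229, 0.0983]
tool_rot: [0.996, 0.088, -0.0, -0.003]
ft_force: [-1.5, 12.8, 5.8]
grip_width: 0.0
grasp_force: 6.3
```

Run:
```python
from h import *
plan((-.05,.0,.097))
```

```text
now unit [-0.0484  0.0018  0.0983] w [-0.0763 -0.0015  0.021 ] F [-1.4551 12.7676  5.7511] t 11.8 3.086611030673495e-05
(-0.05, 0.0, 0.097) [-0.0315  0.0354  0.026 ]
```

Firm stop at 12.8 N. I'll back off to the left, then go up and back, and look.

>>> drive_tool([
  {"dx": 0, "dy": 0.02, "dz": 0, "wx": 0, "wy": 0, "wz": 0, "hand": 0},
  {"dx": 0, "dy": -0.15, "dz": 0, "wx": 0, "wy": 0, "wz": 0, "hand": 0},
  {"dx": 0, "dy": -0.4, "dz": -0.2, "wx": 0, "wy": 0, "wz": 0, "hand": 0},
  {"dx": 0, "dy": -0.4, "dz": -0.9, "wx": 0, "wy": 0, "wz": 0, "hand": 0},
  {"dx": -0.5, "dy": -0.2, "dz": -1.5, "wx": 0, "wy": 0, "wz": 0, "hand": 0},
  {"dx": -1.3, "dy": 0, "dz": -1.5, "wx": 0, "wy": 0, "wz": 0, "hand": 0},
  {"dx": -2.0, "dy": 0, "dz": -1.5, "wx": 0, "wy": 0, "wz": 0, "hand": 0},
  {"dx": -2.4, "dy": 0, "dz": -1.5, "wx": 0, "wy": 0, "wz": 0, "hand": 0},
  {"dx": -2.4, "dy": 0, "dz": -1.5, "wx": 0, "wy": 0, "wz": 0, "hand": 0},
])

```text
clock: 12.7
eef_pos: [0.4458, -0.147, 0.1741]
tool_rot: [0.996, 0.086, -0.001, 0.0]
ft_force: [0.4, -0.4, -0.0]
grip_width: -0.0002
grasp_force: 0.0
```

Run:
```python
from h import *
plan((-.05,.0,.097))
b=bot.camera("wrist")[:140,:,::-1];t=bot.camera("top")[130:260,260:520,::-1]
t=cv2.resize(t,(640,320),interpolation=2)
cv2.imwrite("pics/w7.png",np.vstack([b,t]))
```

```text
now unit [-0.171  -0.0011  0.1741] w [ 0.0083  0.0123 -0.0233] F [ 0.3607 -0.4444 -0.0069] t 12.7 -0.0002497697759592782
(-0.05, 0.0, 0.097) [ 2.4213 -0.028   1.5392]
```

View pics/w7.png

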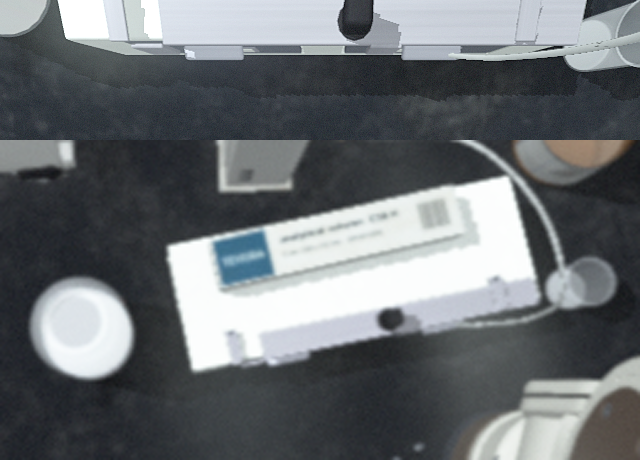

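The lug has moved about 36 mm to the right, up against its stop. Both drawers are shut behind the tabs, and the carton, jar and beaker haven't moved.

```bash
python3 -c "
from workcell import bot
print(bot.job_done())"
```

```text
the job is handed in; nothing more can be done
None
```

I pushed both drawers gently home, then pushed the lug right until it stopped, so the locking bar now covers the drawers. The carton, jar and beaker stand where they were, and the job is handed in at about 13 s on the robot's clock.

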